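Drop the bench lamp one hole

TASK

The bench lamp on the granite slab stands one hole too high on its tube. Squeeze the sprung button on its slider and lower it just off its hole, let go of the button, then push the slider's cap down until the latch snaps into the next hole, and leave it locked there with the button fully back out. Be gentle: do not force the latch or lean hard on the cap, and leave the things lying about alone.

Things in the scene. Friction and masses are not known exactly. Their poses are not given: they have to be found in the camera images.
- stand: Bench lamp stand, fixed: round dark steel foot, 120 mm across, 18 mm high, and an upright bare aluminium square tube, 22 mm, whose top (140 mm above the origin) is inside the slider. Origin: centre of the foot's underside, on the slab. z up along the tube; +x is the side where the button stands out, +y the side to which the lamp arm reaches.
- slab: Granite cutting slab, fixed, 340 x 460 mm, 25 mm thick, lying on the table; lamp and some bystanders stand on it. Origin: centre of its underside.
- upper_hole (a point): Middle of the tube at its upper hole, 130 mm above the stand's origin, inside the slider; the latch starts in it. The next hole, 8 mm high too, drilled by hand, lies 24 to 38 mm lower (differs from lamp to lamp); it shows as a dark rectangle on the tube below the slider. Axes as the stand's; fixed.
- slider (a joint): How far the lamp slider has come down its tube, m: about 0 in the upper hole (1 mm of play), 0.024 to 0.038 (plus or minus 1 mm of play) in the next hole, end stop at 0.046. Slider and lamp weigh 0.28 to 0.5 kg, but the fit is snug (8 N friction): it stays where it is left between the holes, even with the button pressed.
- button (a joint): How far the button is pressed in, m: 0 fully out (latch in a hole), 0.006 fully pressed. From 0.004 the latch is clear of the hole; let go between holes, it rides on the tube at about 0.004. The spring takes 5 N at the start and 12 N fully pressed.
- slider_mid (a point): Centre of the underside of the slider, a black block 44 mm (x) by 40 mm (y) by 70 mm high around the tube, 115 mm above the stand's origin at the start. The lamp arm, a 14 mm round bar, leaves its +y side 22 mm above its underside; the white lamp disc, 96 mm across, is at its end, 175 mm from the tube, all lower than the button. Axes as the stand's.
- button_face (a point): Middle of the outer face of the steel push button, 24 x 24 mm, 8 mm proud of the slider's +x side, 30 mm from the tube's axis, 32 mm below the cap's top. Pressed towards -x. The slider's -x face, the counter-face for a squeeze, is flat, 52 mm from the button's face (46 mm once pressed). Axes as the stand's; goes down with the slider.
- cap_top (a point): Middle of the top of the flat round rubber cap on the slider, 38 mm across, on the tube's axis, for pushing the slider down. With the button let go between the holes 3 to 10 N move it; at the hole the latch snaps in by itself and stops it dead. Axes as the stand's; goes down with the slider.
- cap: The same cap, 8 mm thick, rubbery: it gives 1 mm per 12 N, 2 mm at most. Origin at the middle of its underside.
- tooth: The latch tooth inside the slider, 6 mm high, not visible; one piece with the button. It drags lightly on the tube between holes and stops dead against the hole's edge; forcing it there harms it.
- disc: Bystander: dark grinding disc, 115 mm across, 5 mm thick, lying flat on the slab. Origin: centre of its underside.
- spanner: Bystander: steel spanner lying on the slab. Origin about its middle.
- eraser: Bystander: white eraser 22 x 55 x 12 mm on the slab. Origin: centre of its underside.
- pencil: Bystander: flat wooden marking pencil 150 mm long on the slab. Origin: centre of its underside.
- hoop: Bystander: thin wooden hoop, 170 mm across, 45 mm high, on the table. Origin: centre of its underside.
- mallet: Bystander: hammer lying on the table. Origin about its middle.
- tin: Bystander: steel can, 72 mm across, 70 mm high, on the table. Origin: centre of its underside.

How it is judged:
By the outcome, as a careful person would: the job done as asked, in the order asked, and still so for the second after the job is handed in, with the robot touching nothing.
It also fails if it takes over 43 s, if anything falls off the work surface, if the arm or the gripper's body presses on something with over 40 N, if the wrist force passes 120 N, or if a joint passes its speed limit or range.

ROBOT

A 6-joint arm with a two-finger parallel gripper is mounted at the origin on the work surface. World frame = base frame: x ahead of the robot, y to its left, z up, the work surface at z = 0. Lengths are in m, angles in degrees, forces in N, time in s.
With the tool pointing down it reaches from about 0.35 to 0.875 m from the base axis. Payload 4.2 kg.
Tool frame: the origin (TCP) lies midway between the tips of the shut fingers; the grasp point (between the pads) lies 19 mm behind it; z points along the fingers, y is the line along which they close (so a half turn about z gives the same grasp; the last joint's range is limited). The gripper opens to 87 mm and grips with 3 to 60 N. Pads are 19 mm wide; open, the fingers measure 117 mm over their backs; the gripper's body (75 mm by 190 mm) begins 51 mm behind the grasp point.
Start: joints at [-52.105, 22.042, 0.453, 0, -68.411, -14.817], TCP at [0.245, -0.575, 0.223] pointing down, gripper open.
Joint ranges: [-179.83, 179.83], [-69.29, 118.12], [-61.27, 80.66], [-181.25, 117.63], [-171.15, -9.14], [-177.46, 177.46]. Speed limits (degrees/s): [159.86, 159.86, 180, 180, 180, 180].

INTERFACE

Orientations are given as a 3x3 rotation matrix whose columns are the frame's x, y, z axes.
In Python, from station import sensors, eyes, workorder gives the robot as it stands.
- The arm moves only by the shell command python3 -m handwheel 'ROWS'. ROWS is a JSON list of rows, 1 to 8 of them, each of 7 numbers: the opening from 0.0 (shut) to 1.0 (fully open), then dx, dy, dz in m, then a rotation vector rx, ry, rz in degrees; each row is the pose to reach, as a shift and turn from the pose commanded when the command began, along the tool's axes at that moment; what a row does not reach only later rows make up. A row lasts 1/10 s, in which the tool goes at most 0.05 m and 8.59 degrees, less where a joint would pass 70% of its speed; a pose out of reach is approached as far as the arm can. The fingers move at their own pace and stop on an object; the grip force is fixed at half the most. Time passes only in rows, so rows that do not move let the fingers close. It prints the time, the measured TCP pose, the force, the opening and the grip force at its end.
- sensors.sense(): the state, without advancing time (a new reading comes with each control period).
- eyes.capture(name): name is "side" or "top"; returns a dict with "pixels" (420x560x3 uint8, red, green, blue), "z_map" (420x560 float32, m along the optical axis (not along the pixel's ray), 0 where there is no reading), "K" (3x3 intrinsics, pixels), "world_from_camera" (4x4, takes a point from camera to world coordinates). Camera axes: x right, y up, looking along -z (the intrinsics and any distortion apply to the point x, -y, -z); pixel columns grow to the right and rows downward; lengths in m; the calibration is good to about 2 mm. A picture is of the moment at which its call begins.
- workorder.finish_job(): hands the job in; it is judged then, once.
The state is a dict: "time_s": time; "joints": joint angles; "joint_velocities": joint speeds; "effort": joint torques, N m; "tcp_pos": TCP position; "ee_rot": TCP orientation; "wrist_force": force on the tool from outside, world axes, zero at the start; "moment": the same for the moment, N m; "gripper_width": opening from 0.0 (shut) to 1.0 (fully open); "gripper_force": force on a finger pad.
Only numpy, scipy, OpenCV 4.12 (cv2) and the standard library are available. Lean on these libraries where they do the work, as an engineer would, in place of code of your own. Each camera call takes 0.05 s, during which the arm holds its last target. There are 200 camera calls.

## Working session

There is one attempt and no reset: what is moved stays moved. The work goes in short steps, Python scripts to look and compute and a shell command to move; the robot and the scene stay as the last step left them, time stands still between calls to the robot, and variables do not carry over. Pictures are saved under pics/ and viewed, at most 10 in all, crops included, and the job is handed in when it is done.

```bash
mkdir -p pics
cat > h.py <<'E'
import numpy as np,cv2
from station import sensors,eyes,workorder
def cap(n,f):
    c=eyes.capture(n); cv2.imwrite('pics/'+f+'.png',c['pixels'][:,:,::-1]); np.savez('pics/'+f+'.npz',**c); return c
def pt(c,u,v):
    z=np.median(c['z_map'][int(v)-1:int(v)+2,int(u)-1:int(u)+2]); K=c['K']
    x=(u-K[0,2])/K[0,0]*z; y=(v-K[1,2])/K[1,1]*z
    return (c['world_from_camera']@[x,-y,-z,1])[:3]
def proj(c,P):
    p=np.linalg.inv(c['world_from_camera'])@np.append(P,1); K=c['K']
    return K[0,0]*p[0]/-p[2]+K[0,2], K[1,1]*-p[1]/-p[2]+K[1,2]
E
python3 - <<'E'
from h import *
for n in('top','side'):
    c=cap(n,n+'0'); print(c['K'],c['world_from_camera'])
print({k:v for k,v in c.items() if k not in('pixels','z_map','K','world_from_camera')})
s=sensors.sense();print(s['tcp_pos'],s['ee_rot'],s['wrist_force'])
E
```

```text
[[463.91349154   0.         276.86056668]
 [  0.         463.91349154 206.97963415]
 [  0.           0.           1.        ]] [[ 0.01202737  0.99149076 -0.12962029  0.3772106 ]
 [-0.99967175  0.00899023 -0.0239908   0.02991883]
 [-0.02262134  0.12986629  0.99127343  1.6050752 ]
 [ 0.          0.          0.          1.        ]]
[[490.62728692   0.         280.12279677]
 [  0.         490.62728692 212.03190176]
 [  0.           0.           1.        ]] [[-0.98064813  0.13975392 -0.13710611  0.39093156]
 [-0.19535583 -0.74450738  0.6383924   0.9746456 ]
 [-0.01285867  0.65282279  0.75740152  1.24255758]
 [ 0.          0.          0.          1.        ]]
{}
[ 0.24480691 -0.57447611  0.22157658] [[-9.20038648e-01 -3.91826715e-01 -8.43583092e-04]
 [-3.91827613e-01  9.20036972e-01  1.75815890e-03]
 [ 8.72340076e-05  1.94811329e-03 -9.99998099e-01]] [-0.38185534 -0.16378346  0.16378034]
```

View pics/top0.png

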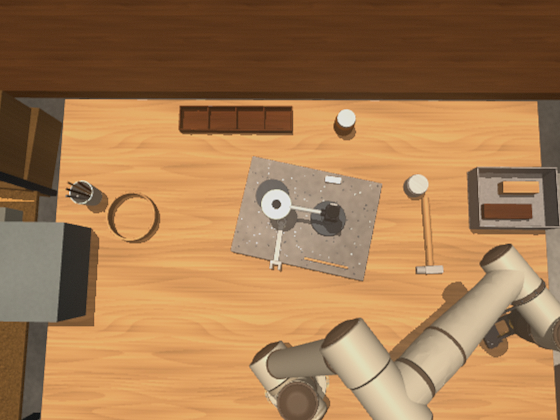

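View pics/side0.png

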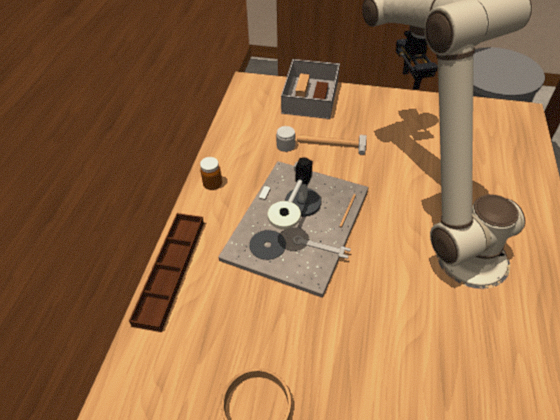

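Both cameras show the lamp: cap at about top (330,212) and side (304,163), lamp arm towards the white disc at top (276,204). I'll enlarge both.

Run:
```python
from h import *
t=np.load('pics/top0.npz');s=np.load('pics/side0.npz')
a=cv2.resize(t['pixels'][180:250,255:355,::-1],None,fx=8,fy=8,interpolation=cv2.INTER_CUBIC)
b=cv2.resize(s['pixels'][150:225,255:330,::-1],None,fx=8,fy=8,interpolation=cv2.INTER_CUBIC)
cv2.imwrite('pics/ta.png',a);cv2.imwrite('pics/sa.png',b)
# cloud from both: high points
for n,c in(('t',t),('s',s)):
    Z=c['z_map'];K=c['K'];v,u=np.mgrid[:420,:560]
    P=np.stack([(u-K[0,2])/K[0,0]*Z,-(v-K[1,2])/K[1,1]*Z,-Z,np.ones_like(Z)],-1)@c['world_from_camera'].T
    m=(Z>0)&(abs(P[...,0]-.4)<.25)&(P[...,1]>-.2)&(P[...,1]<.12)
    for lo,hi in((.205,.26),(.195,.205),(.12,.19)):
        k=m&(P[...,2]>lo)&(P[...,2]<hi)
        q=P[k]; 
        if len(q):print(n,lo,len(q),q[:,:3].mean(0).round(4),q[:,:3].min(0).round(3),q[:,:3].max(0).round(3),u[k].min(),u[k].max(),v[k].min(),v[k].max())
for uv in((276,204),(330,212),(300,208)):print(uv,pt(t,*uv).round(4))
for uv in((285,213),(304,162)):print(uv,pt(s,*uv).round(4))
```

```text
t 0.205 190 [ 0.5426 -0.1011  0.2162] [ 0.15  -0.124  0.205] [0.571 0.061 0.227] 276 339 204 346
t 0.195 29 [ 0.4882 -0.075   0.2001] [ 0.151 -0.119  0.195] [0.578 0.065 0.205] 275 337 202 345
t 0.12 975 [0.5506 0.0457 0.17  ] [ 0.15  -0.117  0.133] [0.623 0.115 0.19 ] 261 335 189 345
s 0.205 150 [ 0.5406 -0.0958  0.2138] [ 0.15  -0.121  0.206] [0.568 0.046 0.26 ] 296 442 158 206
s 0.195 46 [ 0.5472 -0.0901  0.2004] [ 0.521 -0.115  0.195] [ 0.575 -0.079  0.205] 294 312 162 172
s 0.12 1131 [0.5385 0.0377 0.1661] [ 0.15  -0.119  0.122] [0.62 0.12 0.19] 268 436 167 241
(276, 204) [0.5728 0.0672 0.1804]
(330, 212) [ 0.5448 -0.0963  0.2185]
(300, 208) [ 0.5619 -0.0074  0.1733]
(285, 213) [0.5693 0.0778 0.1773]
(304, 162) [ 0.5445 -0.0982  0.2177]
```

View pics/ta.png

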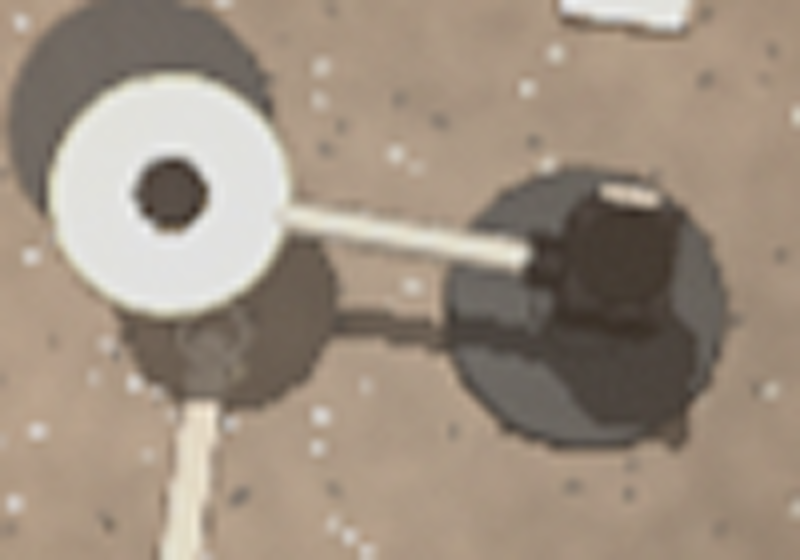

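View pics/sa.png

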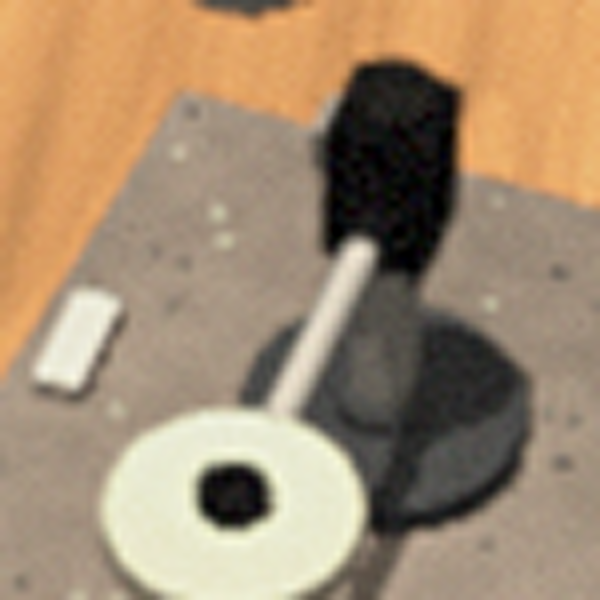

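Top crop: cap centre about (617,262) → px (332,213), button bright edge above it at (334,204), i.e. world +x; lamp disc hub (171,193) → px (276,204). Side crop: button on the slider's left. Next step is fitting the centre and yaw.

Run:
```python
from h import *
from scipy.spatial.transform import Rotation as R
for f in('top0','side0'):
    c=np.load(f'pics/{f}.npz');Z=c['z_map'];K=c['K'];v,u=np.mgrid[:420,:560]
    P=(np.stack([(u-K[0,2])/K[0,0]*Z,-(v-K[1,2])/K[1,1]*Z,-Z,np.ones_like(Z)],-1)@c['world_from_camera'].T)[...,:3]
    near=np.hypot(P[...,0]-.543,P[...,1]+.098)<.04
    q=P[near&(P[...,2]>.2145)&(Z>0)]; (cx,cy),r=cv2.minEnclosingCircle(q[:,:2].astype(np.float32))
    d=P[(np.hypot(P[...,0]-.572,P[...,1]-.07)<.065)&(P[...,2]>.165)&(Z>0)]
    d=d[(d[:,1]>.03)];(dx,dy),rd=cv2.minEnclosingCircle(d[:,:2].astype(np.float32))
    print(f,'cap',q.mean(0).round(4),len(q),round(cx,4),round(cy,4),round(r,4),'disc',d.mean(0).round(4),round(dx,4),round(dy,4),round(rd,4))
    a=P[(abs(P[...,2]-.168)<.006)&(P[...,1]>-.06)&(P[...,1]<.015)&(abs(P[...,0]-.56)<.03)]
    if len(a)>5: print('bar dx/dy',np.polyfit(a[:,1],a[:,0],1),len(a))
    ft=P[(np.hypot(P[...,0]-.543,P[...,1]+.098)<.09)&(abs(P[...,2]-.043)<.006)]; print('foot',ft.min(0).round(3),ft.max(0).round(3),ft[:,:2].min(0)/2+ft[:,:2].max(0)/2)
```

```text
top0 cap [ 0.5472 -0.1028  0.2192] 124 0.5457 -0.1003 0.0218 disc [0.5757 0.0707 0.1707] 0.5758 0.069 0.0477
bar dx/dy [0.16224115 0.56401695] 100
foot [ 0.488 -0.163  0.037] [ 0.614 -0.045  0.049] [ 0.55121119 -0.10384368]
side0 cap [ 0.5438 -0.1001  0.2171] 74 0.5454 -0.1005 0.0194 disc [0.5737 0.0737 0.1688] 0.5743 0.0718 0.0479
bar dx/dy [0.15054519 0.56076582] 80
foot [ 0.486 -0.162  0.037] [ 0.604 -0.044  0.049] [ 0.54498214 -0.10300107]
```

```bash
python3 -m handwheel '[[1,-0.04,0.025,-0.05,0,0,-7],[1,-0.08,0.055,-0.08,0,0,-14],[1,-0.12,0.083,-0.08,0,0,-22],[1,-0.16,0.11,-0.08,0,0,-30],[1,-0.20,0.138,-0.08,0,0,-37],[1,-0.24,0.165,-0.08,0,0,-44],[1,-0.28,0.193,-0.08,0,0,-51],[1,-0.32,0.22,-0.08,0,0,-57.7]]'
python3 - <<'E'
from h import *
from scipy.spatial.transform import Rotation as R
s=sensors.sense();p=s['tcp_pos'];M=np.array(s['ee_rot'])
a=np.radians(170.8);y=np.array([np.cos(a),np.sin(a),0]);z=np.array([0,0,-1.]);x=np.cross(y,z)
D=np.c_[x,y,z]
print(p,M.T@(np.array([.547,-.1017,.29])-p),R.from_matrix(M.T@D).as_rotvec(degrees=True),s['joints'])
E
```

```text
time_s: 0.9
tcp_pos: [0.4459, -0.2571, 0.3024]
ee_rot: [[-0.155, -0.988, -0.0], [-0.988, 0.155, 0.0], [-0.0, 0.0, -1.0]]
wrist_force: [-0.3, 0.1, -0.6]
gripper_width: 0.998
gripper_force: 0.0
[ 0.44589657 -0.25708072  0.30240649] [-0.16920125 -0.07573332  0.01242541] [0.01334921 0.01233945 0.26048321] [-1.18850667e+01  8.37892358e+00 -6.81795805e+00 -1.20909166e-02
 -7.48170578e+01  2.94871797e+00]
```

```bash
python3 -m handwheel '[[1,-0.03,-0.013,0,0,0,0],[1,-0.07,-0.03,0,0,0,0],[1,-0.11,-0.047,0.01,0,0,0],[1,-0.144,-0.064,0.01,0,0,0],[1,-0.144,-0.064,0.01,0,0,0],[1,-0.144,-0.064,0.01,0,0,0],[1,-0.144,-0.064,0.01,0,0,0]]'
cat > d.py <<'E'
from h import *
import sys
s=sensors.sense();p=s['tcp_pos'];M=np.array(s['ee_rot']);print('d',(M.T@(np.array(eval(sys.argv[1]))-p)).round(4),np.degrees(np.arctan2(M[1,1],M[0,1])))
E
python3 d.py .547,-.1017,.29
```

```text
time_s: 1.6
tcp_pos: [0.5312, -0.1277, 0.2924]
ee_rot: [[-0.161, -0.987, -0.001], [-0.987, 0.161, -0.0], [0.0, 0.001, -1.0]]
wrist_force: [-0.1, -0.4, -0.2]
gripper_width: 1.0
gripper_force: 0.0
d [-0.0282 -0.0114  0.0024] 170.7451804307379
```

```bash
python3 -m handwheel '[[1,-0.028,-0.0114,0.002,0,0,0],[1,-0.028,-0.0114,0.002,0,0,0],[1,-0.028,-0.0114,0.002,0,0,0],[1,-0.028,-0.0114,0.03,0,0,0],[1,-0.028,-0.0114,0.06,0,0,0],[1,-0.028,-0.0114,0.09,0,0,0],[1,-0.028,-0.0114,0.125,0,0,0],[1,-0.028,-0.0114,0.125,0,0,0]]'; python3 d.py .547,-.1017,.167
python3 - <<'E'
from h import *
c=cap('side','s1');d=cap('top','t1')
f=lambda i:cv2.resize(i[:,:,::-1],(400,600),interpolation=cv2.INTER_CUBIC)
cv2.imwrite('pics/m1.png',np.hstack([f(c['pixels'][110:200,275:335]),f(d['pixels'][175:265,300:360])]))
E
```

```text
time_s: 2.4
tcp_pos: [0.5433, -0.1025, 0.1632]
ee_rot: [[-0.163, -0.987, -0.011], [-0.987, 0.163, 0.0], [0.001, 0.011, -1.0]]
wrist_force: [-0.5, 0.6, -0.6]
gripper_width: 1.002
gripper_force: 0.0
d [-0.0013 -0.0035 -0.0038] 170.62908727900123
```

View pics/m1.png

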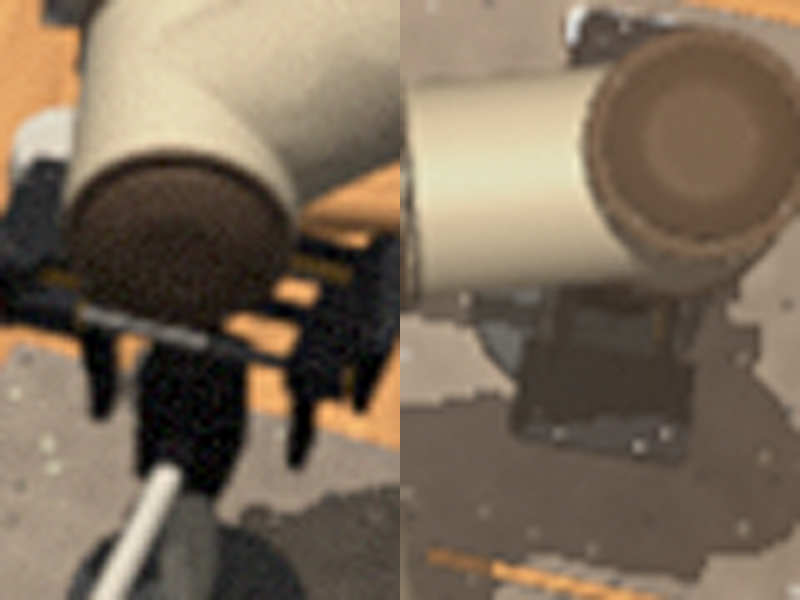

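The fingers at crop x≈100 and 300 straddle the slider (138–245, button on the left). Next I settle and trim, then squeeze.

```bash
python3 -m handwheel '[[1,0,0,-0.003,0,0,0],[1,0,0,-0.003,0,0,0],[1,0,0,-0.003,0,0,0]]'; python3 d.py .547,-.1017,.167
```

```text
time_s: 2.8
tcp_pos: [0.5483, -0.1014, 0.1723]
ee_rot: [[-0.16, -0.987, 0.003], [-0.987, 0.16, 0.0], [-0.001, -0.003, -1.0]]
wrist_force: [0.0, -0.2, -0.9]
gripper_width: 0.999
gripper_force: 0.0
d [0.0005 0.0012 0.0053] 170.77940922850902
```

```bash
python3 -m handwheel '[[0.75,0,0.001,0.003,0,0,0],[0.75,0,0.001,0.003,0,0,0],[0.75,0,0.001,0.003,0,0,0],[0.75,0,0.001,0.003,0,0,0]]'; python3 d.py .547,-.1017,.167;  python3 -m handwheel '[[0.63,0,0,0,0,0,0],[0.63,0,0,0,0,0,0],[0.63,0,0,0,0,0,0]]'; python3 d.py .547,-.1017,.167
```

```text
time_s: 3.2
tcp_pos: [0.5465, -0.1012, 0.1675]
ee_rot: [[-0.16, -0.987, -0.0], [-0.987, 0.16, -0.0], [0.0, 0.0, -1.0]]
wrist_force: [-0.9, 0.4, 0.3]
gripper_width: 0.775
gripper_force: 0.0
d [ 0.0004 -0.0006  0.0005] 170.78154217229286
time_s: 3.5
tcp_pos: [0.5489, -0.1014, 0.1679]
ee_rot: [[-0.16, -0.987, 0.006], [-0.987, 0.16, -0.0], [-0.001, -0.006, -1.0]]
wrist_force: [6.7, -2.1, -3.0]
gripper_width: 0.647
gripper_force: 3.2
d [0.0006 0.0019 0.0009] 170.79200810080917
```

```bash
python3 -m handwheel '[[0.55,0,0,0,0,0,0],[0.50,0,0,0,0,0,0],[0.50,0,0,0,0,0,0],[0.50,0,0,0,0,0,0],[0.50,0,0,0,0,0,0]]'; python3 d.py .547,-.1017,.167
```

```text
time_s: 4.0
tcp_pos: [0.549, -0.1013, 0.1681]
ee_rot: [[-0.16, -0.987, 0.006], [-0.987, 0.16, -0.0], [-0.001, -0.006, -1.0]]
wrist_force: [5.0, -1.1, -3.7]
gripper_width: 0.513
gripper_force: 29.9
d [0.0007 0.0019 0.0011] 170.7876492845895
```

```bash
python3 -m handwheel '[[0.5,0,-0.001,0.001,0,0,0],[0.5,0,-0.001,0.002,0,0,0],[0.5,0,-0.001,0.003,0,0,0],[0.5,0,-0.001,0.004,0,0,0],[0.5,0,-0.001,0.004,0,0,0]]'; python3 d.py .547,-.1017,.167
```

```text
time_s: 4.5
tcp_pos: [0.549, -0.1013, 0.1644]
ee_rot: [[-0.16, -0.987, 0.004], [-0.987, 0.16, -0.0], [-0.001, -0.004, -1.0]]
wrist_force: [5.6, -0.5, 5.3]
gripper_width: 0.517
gripper_force: 30.0
d [ 0.0007  0.0019 -0.0026] 170.80373235358553
```

Moving freely, with only the friction force. Continue down to about 8 mm.

```bash
python3 -m handwheel '[[0.5,0,0,0.001,0,0,0],[0.5,0,0,0.002,0,0,0],[0.5,0,0,0.003,0,0,0],[0.5,0,0,0.004,0,0,0],[0.5,0,0,0.0045,0,0,0],[0.5,0,0,0.0045,0,0,0]]'
python3 - <<'E'
from h import *
c=cap('side','s2')
f=lambda i:cv2.resize(i[:,:,::-1],(400,600),interpolation=cv2.INTER_CUBIC)
cv2.imwrite('pics/m2.png',f(c['pixels'][110:200,275:335]))
E
```

```text
time_s: 5.1
tcp_pos: [0.549, -0.1013, 0.1596]
ee_rot: [[-0.16, -0.987, 0.004], [-0.987, 0.16, -0.0], [-0.001, -0.004, -1.0]]
wrist_force: [5.3, -0.4, 4.4]
gripper_width: 0.518
gripper_force: 30.0
```

View pics/m2.png

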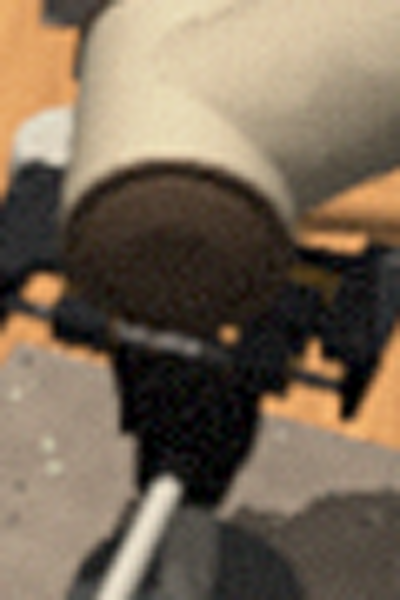

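The bar-slider joint has gone from about y=465 to 480 in the crop, so the slider followed. I check this by the lamp disc's height before letting go.

```bash
cat > disc.py <<'E'
from h import *
import sys
def disc(c):
    Z=c['z_map'];K=c['K'];v,u=np.mgrid[:420,:560]
    P=(np.stack([(u-K[0,2])/K[0,0]*Z,-(v-K[1,2])/K[1,1]*Z,-Z,np.ones_like(Z)],-1)@c['world_from_camera'].T)[...,:3]
    m=(np.hypot(P[...,0]-.574,P[...,1]-.071)<.04)&(P[...,2]>.1)&(Z>0)&(P[...,2]<.2)&(c['pixels'].min(-1)>120)
    return np.median(P[m][:,2]),m.sum()
if __name__=='__main__':
    for f in sys.argv[1:]: print(f,disc(np.load(f'pics/{f}.npz')))
E
python3 disc.py side0 s1 s2
```

```text
side0 (np.float64(0.16680743327023984), np.int64(394))
s1 (np.float64(0.16697842576186517), np.int64(388))
s2 (np.float64(0.15840734485942864), np.int64(392))
```

Down 8.5 mm. Let go, retreat up, shut the fingers above the cap.

```bash
python3 -m handwheel '[[0.8,0,0,0,0,0,0],[1,0,0,0,0,0,0],[1,0,0,0,0,0,0],[1,0,0,0,0,0,0],[1,0,0,0,0,0,0]]';python3 -m handwheel '[[1,0,0,-0.02,0,0,0],[1,0,0,-0.05,0,0,0],[1,0,0,-0.08,0,0,0],[1,0,0,-0.09,0,0,0],[0,0,0,-0.09,0,0,0],[0,0,0,-0.09,0,0,0],[0,0,0,-0.09,0,0,0],[0,0,0,-0.09,0,0,0]]'; python3 -m handwheel '[[0,0,0,0,0,0,0],[0,0,0,0,0,0,0],[0,0,0,0,0,0,0],[0,0,0,0,0,0,0]]'
python3 d.py .546,-.1015,.215; python3 -c "
from h import *
cap('side','s3');cap('top','t3')"; python3 disc.py s3 t3 top0
```

```text
time_s: 5.65
tcp_pos: [0.5453, -0.1015, 0.1576]
ee_rot: [[-0.161, -0.987, -0.005], [-0.987, 0.161, 0.0], [0.001, 0.005, -1.0]]
wrist_force: [-0.5, 0.1, -0.5]
gripper_width: 0.89
gripper_force: 0.0
time_s: 6.45
tcp_pos: [0.5468, -0.1014, 0.2475]
ee_rot: [[-0.16, -0.987, -0.003], [-0.987, 0.16, -0.0], [0.001, 0.003, -1.0]]
wrist_force: [0.0, 0.3, 0.4]
gripper_width: 0.722
gripper_force: 0.0
time_s: 6.85
tcp_pos: [0.5475, -0.1014, 0.249]
ee_rot: [[-0.16, -0.987, -0.0], [-0.987, 0.16, -0.0], [0.0, 0.0, -1.0]]
wrist_force: [-0.1, -0.2, -0.5]
gripper_width: 0.356
gripper_force: 0.0
d [0.0003 0.0014 0.034 ] 170.77760705366805
s3 (np.float64(0.15817237527916272), np.int64(386))
t3 (np.float64(nan), np.int64(0))
top0 (np.float64(0.16922396183333932), np.int64(445))
  return _methods._mean(a, axis=axis, dtype=dtype,
  ret = ret.dtype.type(ret / rcount)
```

```bash
python3 -m handwheel '[[0,0,0.001,0.01,0,0,0],[0,0,0.001,0.02,0,0,0],[0,0,0.001,0.026,0,0,0],[0,0,0.001,0.030,0,0,0],[0,0,0.001,0.034,0,0,0],[0,0,0.001,0.034,0,0,0]]'; python3 -m handwheel '[[0,0,0,0.001,0,0,0],[0,0,0,0.002,0,0,0],[0,0,0,0.003,0,0,0],[0,0,0,0.004,0,0,0]]'; python3 -m handwheel '[[0,0,0,0.001,0,0,0],[0,0,0,0.002,0,0,0]]';python3 d.py .546,-.1015,.21
```

```text
time_s: 7.55
tcp_pos: [0.5462, -0.1012, 0.2144]
ee_rot: [[-0.16, -0.987, -0.001], [-0.987, 0.16, -0.0], [0.0, 0.001, -1.0]]
wrist_force: [-0.3, -0.8, -0.3]
gripper_width: 0.002
gripper_force: 0.0
time_s: 7.95
tcp_pos: [0.5465, -0.1012, 0.2111]
ee_rot: [[-0.16, -0.987, 0.0], [-0.987, 0.16, 0.0], [-0.0, -0.0, -1.0]]
wrist_force: [-1.3, 0.2, -0.6]
gripper_width: 0.009
gripper_force: 0.0
time_s: 8.15
tcp_pos: [0.5466, -0.1013, 0.2098]
ee_rot: [[-0.16, -0.987, 0.0], [-0.987, 0.16, -0.0], [0.0, -0.0, -1.0]]
wrist_force: [-2.2, 0.6, 6.5]
gripper_width: 0.001
gripper_force: 3.1
d [ 0.0003  0.0005 -0.0002] 170.7951857343146
```

Contact at z≈0.2098 with 6.5 N. Push on in guarded steps (each stops if the force exceeds 12 N).

```bash
cat > g.py <<'E'
from h import *
import sys
s=sensors.sense();f=s['wrist_force'][2];print('z',round(s['tcp_pos'][2],4),'F',round(f,1),s['time_s']);sys.exit(f>12)
E
python3 -m handwheel '[[0,0,0,0.001,0,0,0],[0,0,0,0.002,0,0,0],[0,0,0,0.003,0,0,0]]' >/dev/null && python3 g.py &&
python3 -m handwheel '[[0,0,0,0.001,0,0,0],[0,0,0,0.002,0,0,0],[0,0,0,0.003,0,0,0]]' >/dev/null && python3 g.py &&
python3 -m handwheel '[[0,0,0,0.001,0,0,0],[0,0,0,0.002,0,0,0],[0,0,0,0.003,0,0,0]]' >/dev/null && python3 g.py &&
python3 -m handwheel '[[0,0,0,0.0007,0,0,0],[0,0,0,0.0014,0,0,0]]' >/dev/null && python3 g.py
```

```text
z 0.2083 F 9.9 8.45False
```

```bash
sed -i 's/sys.exit(f>12)/sys.exit(int(f>13))/' g.py
python3 -m handwheel '[[0,0,0,0,0,0,0]]' >/dev/null && python3 g.py &&
python3 -m handwheel '[[0,0,0,0.001,0,0,0],[0,0,0,0.002,0,0,0]]' >/dev/null && python3 g.py &&
python3 -m handwheel '[[0,0,0,0.001,0,0,0],[0,0,0,0.002,0,0,0]]' >/dev/null && python3 g.py &&
python3 -m handwheel '[[0,0,0,0.001,0,0,0],[0,0,0,0.002,0,0,0]]' >/dev/null && python3 g.py &&
python3 -m handwheel '[[0,0,0,0.001,0,0,0],[0,0,0,0.002,0,0,0]]' >/dev/null && python3 g.py
```

```text
z 0.2082 F 9.7 8.55
z 0.2064 F 9.6 8.75
z 0.2044 F 9.8 8.95
z 0.2024 F 9.2 9.15
z 0.2004 F 10.1 9.35
```

```bash
python3 -m handwheel '[[0,0,0,0.001,0,0,0],[0,0,0,0.002,0,0,0]]' >/dev/null && python3 g.py &&
python3 -m handwheel '[[0,0,0,0.001,0,0,0],[0,0,0,0.002,0,0,0]]' >/dev/null && python3 g.py &&
python3 -m handwheel '[[0,0,0,0.0006,0,0,0]]' >/dev/null && python3 g.py &&
python3 -m handwheel '[[0,0,0,0.0006,0,0,0]]' >/dev/null && python3 g.py &&
python3 -m handwheel '[[0,0,0,0.0006,0,0,0]]' >/dev/null && python3 g.py &&
python3 -m handwheel '[[0,0,0,0.0006,0,0,0]]' >/dev/null && python3 g.py &&
python3 -m handwheel '[[0,0,0,0.0006,0,0,0]]' >/dev/null && python3 g.py &&
python3 -m handwheel '[[0,0,0,0.0006,0,0,0]]' >/dev/null && python3 g.py &&
python3 -m handwheel '[[0,0,0,0.0006,0,0,0]]' >/dev/null && python3 g.py &&
python3 -m handwheel '[[0,0,0,0.0006,0,0,0]]' >/dev/null && python3 g.py
```

```text
z 0.1983 F 10.0 9.55
z 0.1963 F 10.6 9.75
z 0.1956 F 10.5 9.85
z 0.1951 F 9.2 9.95
z 0.1945 F 10.3 10.05
z 0.1939 F 10.0 10.15
z 0.1933 F 10.1 10.25
z 0.1927 F 9.8 10.35
z 0.1921 F 10.9 10.45
z 0.1915 F 10.0 10.55
```

```bash
python3 -m handwheel '[[0,0,0,0.0006,0,0,0]]' >/dev/null && python3 g.py &&
python3 -m handwheel '[[0,0,0,0.0006,0,0,0]]' >/dev/null && python3 g.py &&
python3 -m handwheel '[[0,0,0,0.0006,0,0,0]]' >/dev/null && python3 g.py &&
python3 -m handwheel '[[0,0,0,0.0006,0,0,0]]' >/dev/null && python3 g.py &&
python3 -m handwheel '[[0,0,0,0.0006,0,0,0]]' >/dev/null && python3 g.py &&
python3 -m handwheel '[[0,0,0,0.0006,0,0,0]]' >/dev/null && python3 g.py &&
python3 -m handwheel '[[0,0,0,0.0006,0,0,0]]' >/dev/null && python3 g.py &&
python3 -m handwheel '[[0,0,0,0.0006,0,0,0]]' >/dev/null && python3 g.py &&
python3 -m handwheel '[[0,0,0,0.0006,0,0,0]]' >/dev/null && python3 g.py &&
python3 -m handwheel '[[0,0,0,0.0006,0,0,0]]' >/dev/null && python3 g.py &&
python3 -m handwheel '[[0,0,0,0.0006,0,0,0]]' >/dev/null && python3 g.py &&
python3 -m handwheel '[[0,0,0,0.0006,0,0,0]]' >/dev/null && python3 g.py &&
python3 -m handwheel '[[0,0,0,0.0006,0,0,0]]' >/dev/null && python3 g.py &&
python3 -m handwheel '[[0,0,0,0.0006,0,0,0]]' >/dev/null && python3 g.py
```

```text
z 0.1909 F 9.4 10.65
z 0.1903 F 8.9 10.75
z 0.1897 F 9.6 10.85
z 0.1891 F 9.1 10.95
z 0.1885 F 11.2 11.05
z 0.1879 F 10.2 11.15
z 0.1873 F 9.8 11.25
z 0.1866 F 10.0 11.35
z 0.1861 F 9.7 11.45
z 0.1854 F 9.3 11.55
z 0.1848 F 9.3 11.65
z 0.1842 F 10.3 11.75
z 0.1836 F 9.5 11.85
z 0.183 F 10.1 11.95
```

```bash
python3 -m handwheel '[[0,0,0,0.0006,0,0,0]]' >/dev/null && python3 g.py &&
python3 -m handwheel '[[0,0,0,0.0006,0,0,0]]' >/dev/null && python3 g.py &&
python3 -m handwheel '[[0,0,0,0.0006,0,0,0]]' >/dev/null && python3 g.py &&
python3 -m handwheel '[[0,0,0,0.0006,0,0,0]]' >/dev/null && python3 g.py &&
python3 -m handwheel '[[0,0,0,0.0006,0,0,0]]' >/dev/null && python3 g.py &&
python3 -m handwheel '[[0,0,0,0.0006,0,0,0]]' >/dev/null && python3 g.py &&
python3 -m handwheel '[[0,0,0,0.0006,0,0,0]]' >/dev/null && python3 g.py &&
python3 -m handwheel '[[0,0,0,0.0006,0,0,0]]' >/dev/null && python3 g.py
```

```text
z 0.1823 F 4.3 12.05
z 0.1809 F 4.6 12.15
z 0.18 F 7.0 12.25
z 0.1797 F 10.1 12.35
z 0.1795 F 10.4 12.45
z 0.1793 F 12.4 12.55
z 0.1791 F 14.1 12.65
```

The drag dropped at 0.1823 (snap), then a dead stop near 0.180. Retreat up and look.

```bash
python3 -m handwheel '[[0,0,0,-0.01,0,0,0],[0,0,0,-0.05,0,0,0],[0,0,0,-0.09,0,0,0],[0,0.05,0,-0.12,0,0,0],[0,0.1,0,-0.14,0,0,0],[0,0.15,0,-0.14,0,0,0],[0,0.2,0,-0.14,0,0,0],[0,0.2,0,-0.14,0,0,0]]'
python3 - <<'E'
from h import *
c=cap('side','s4');d=cap('top','t4')
f=lambda i:cv2.resize(i[:,:,::-1],(400,400),interpolation=cv2.INTER_CUBIC)
s0=np.load('pics/side0.npz')['pixels']
cv2.imwrite('pics/m4.png',np.hstack([f(s0[148:188,284:324]),f(c['pixels'][158:198,284:324])]))
E
python3 disc.py side0 s4
```

```text
time_s: 13.45
tcp_pos: [0.5133, -0.3025, 0.3159]
ee_rot: [[-0.165, -0.986, -0.001], [-0.986, 0.165, -0.0], [0.0, 0.001, -1.0]]
wrist_force: [0.6, 0.7, 0.1]
gripper_width: 0.001
gripper_force: 0.0
side0 (np.float64(0.16680743327023984), np.int64(394))
s4 (np.float64(0.12851804369318764), np.int64(381))
```

View pics/m4.png

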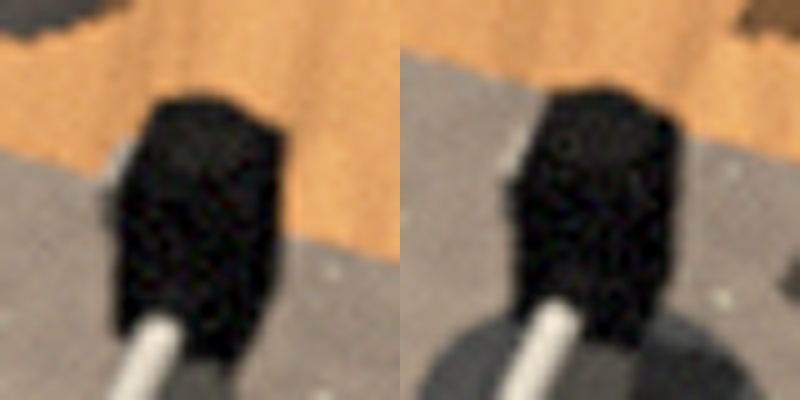

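Left (before) and right (after): the button still stands out at the slider's upper left, (115,165) against (515,170). I compare its protrusion in the top view too.

Run:
```python
from h import *
f=lambda i:cv2.resize(i[:,:,::-1],(400,400),interpolation=cv2.INTER_CUBIC)
I=[np.load(f'pics/{n}.npz') for n in('top0','t4')]
# predicted button face outer edge, out(30) vs riding(26), top edge of face
xs=np.array([.987,-.160,0]);c0=np.array([.546,-.1015,0])
for i,h in zip(I,(.198,.160)):
    print([np.round(proj(i,c0+xs*r+[0,0,h]),2) for r in(.022,.026,.030)])
    b=i['pixels'].astype(int).sum(-1)[196:214,331:337]; print(b)
cv2.imwrite('pics/m5.png',np.hstack([f(i['pixels'][194:224,316:346]) for i in I]))
```

```text
[array([332.22, 205.36]), array([332.43, 204.08]), array([332.64, 202.8 ])]
[[438 441 451 455 455 453]
 [438 444 454 457 454 449]
 [442 447 451 453 454 454]
 [446 443 449 449 452 454]
 [440 449 449 452 456 447]
 [352 367 377 390 442 406]
 [297 296 272 286 344 347]
 [519 505 465 464 402 375]
 [503 550 542 596 574 546]
 [258 340 366 426 470 481]
 [173 172 162 157 191 204]
 [176 180 176 174 179 179]
 [179 184 179 178 178 177]
 [180 185 180 179 182 177]
 [180 179 179 181 181 181]
 [182 181 177 183 177 177]
 [177 178 179 182 181 183]
 [179 176 184 182 182 176]]
[array([331.06, 206.98]), array([331.26, 205.73]), array([331.47, 204.49])]
[[445 445 453 463 458 459]
 [446 452 458 459 457 457]
 [448 453 458 459 453 453]
 [450 451 453 456 459 459]
 [443 455 453 455 466 448]
 [357 379 385 401 449 408]
 [288 297 303 319 363 363]
 [295 296 303 297 293 311]
 [350 309 271 281 291 288]
 [547 517 484 466 424 339]
 [485 507 544 535 536 390]
 [208 253 334 352 406 313]
 [186 178 172 166 180 197]
 [191 193 182 184 188 199]
 [190 184 194 195 190 188]
 [191 187 187 189 194 190]
 [191 191 191 190 187 185]
 [190 185 188 187 189 188]]
```

View pics/m5.png

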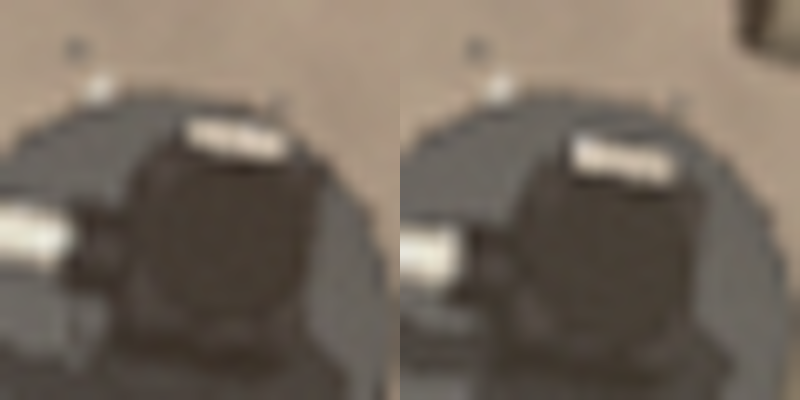

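The button's bright strip is just as wide after as before (crop about (235,138) and (623,160)), so it is fully out and the latch is locked. I hand in.

```bash
python3 -c "
from station import workorder
print(workorder.finish_job())"
```

```text
the job is handed in; nothing more can be done
None
```

The lamp now sits about 38 mm lower, with the latch snapped into the next hole and the button fully back out in the camera views; the push on the cap peaked at about 14 N, and the job was handed in after about 13.5 s.

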